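# Find the set-screw flat on a spindle and hold its collar there

### The arm

A 6-joint arm with a two-finger parallel gripper is mounted at the origin on the work surface. World frame = base frame: x ahead of the robot, y to its left, z up, the work surface at z = 0. Lengths are in mm, angles in rad, forces in N, time in s.
With the tool pointing down it reaches from about 275 to 750 mm from the base axis. Payload 10.2 kg.
Tool frame: the origin (TCP) lies midway between the tips of the shut fingers; the grasp point (between the pads) lies 19 mm behind it; z points along the fingers, y is the line along which they close (so a half turn about z gives the same grasp; the last joint's range is limited). The gripper opens to 85 mm and grips with 20 to 120 N. Pads are 22 mm wide; open, the fingers measure 114 mm over their backs; the gripper's body (76 mm by 85 mm) begins 54 mm behind the grasp point. The pads swing forward as they close: fully open they stand 13 mm farther back than shut.
Start: joints at [0.979, 0.313, 1.498, -0, 1.331, -0.223], TCP at [189.273, 489.7, 193.694] pointing down, gripper open.
Joint ranges: [-2.94, 2.94], [-0.97, 2.17], [0.19, 2.56], [-1.23, 4.37], [0.02, 3.11], [-2.88, 2.88]. Speed limits (rad/s): [2.39, 2.39, 3.01, 3.14, 3.14, 3.14].

### API

Orientations are given as a unit quaternion [w, x, y, z].
In Python, from rig import ctrl gives the robot as it stands.
- The arm moves only by the tool send_rows, never from a script. Its argument "targets" is a list of rows, each a list of 7 numbers: the closure, from -1 (fully open) to 1 (shut), so that 0 is half open, then the shift along the tool's x, y, z in m, then the turn, a rotation vector about the tool's x, y, z in rad. In form: [[claw, dx, dy, dz, ax, ay, az], ...]. A call has exactly 10 rows; each row shifts and turns the commanded pose from where the row before left it, along the tool's axes as they then stand; what a row does not reach is not made up. A row lasts 1/8 s, in which the tool goes at most 62.5 mm and 10.7 degrees, less where a joint would pass 70% of its speed; a pose out of reach is approached as far as the arm can. A call with a gripper value outside its range is refused whole. The fingers move at their own pace and stop on an object; "squeeze" is the grip in N (left out, the last holds). Time passes only in rows, so rows that do not move let the fingers close, or fill a call up. It gives the time, the measured TCP pose, the force, the opening and the grip force at its end, in the units of the state.
- ctrl.sense(): the state, without advancing time (a new reading comes with each control period).
- ctrl.capture(name): name is "side" or "top" or "wrist"; returns a dict with "img" (480x640x3 uint8, red, green, blue), "camera_matrix" (3x3 intrinsics, pixels), "R" (3x3) and "t" (3): a world point X has camera coordinates R X + t. Camera axes: x right, y down, z forward; pixel columns grow to the right and rows downward; lengths in mm; the calibration is good to about 2 mm. A picture is of the moment at which its call begins. There is no depth.
- ctrl.finish_job(): hands the job in; it is judged then, once.
Trained networks look in a picture, given as the dict that the camera call returned (one of the last four; its "shot" number tells which), for a name from the list of things; names that differ only in an ending like _2 or _b are one class to them, and where a whole thing is asked for, a point or a joint stands for the part that bears it (a point fixed in the world has none). Each returns a list of dicts, best first, with "score" (0 to 1); they miss things now and then, are a little off and sometimes report something else, mostly with a low value. They report only what shows in the picture. A call takes as long as a camera call. They do not tell look-alikes from the thing itself.
- ctrl.boxes_of(query, picture): "extent" ([left, top, width, height] in pixels, round what is visible of it).
- ctrl.landmark_of(query, picture): "point" ([column, row] in pixels: a listed point, or the origin of a listed thing).
The state is a dict: "time_s": time; "joints": joint angles; "dq": joint speeds; "tau": joint torques, N m; "eef_pos": TCP position; "ee_rot": TCP orientation; "force": force on the tool from outside, world axes, zero at the start; "wrist_torque": the same for the moment, N m; "grip_width": opening from 0.0 (shut) to 1.0 (fully open); "grip_force": force on a finger pad.
Only numpy, scipy, OpenCV 4.12 (cv2) and the standard library are available. Lean on these libraries where they do the work, as an engineer would, in place of code of your own. Each camera call takes 0.05 s, during which the arm holds its last target. There are 200 camera calls.

### The job

Pinch the upright shaft in the green stand with a finger pad on its blue flat, and turn it until the flat faces squarely towards the slot of the red key guide. Then let go of the shaft, pick up the dark collar with the brass set screw, pass it over the shaft from above with the screw on the flat's side, and finish while still holding it level about half-way up the flat, drawn back so that the screw's point presses lightly against the flat. End holding it like that, ready for the key, and leave the other things on the bench where they are.

Things in the scene. Friction and masses are not known exactly. Their poses are not given: they have to be found in the camera images.
- stand: Green cast stand fixed to the bench, carrying an upright shaft. Origin on the shaft's axis at bench height, z up; +x points from the shaft to the red key guide. Base plate 200 x 120 x 16 mm (x from -75 to +125 mm); round bearing housing 68 mm across, up to 60 mm above the bench.
- guide_slot (a point): Middle of the slot in the red key guide of the stand, 87 mm from the shaft's axis along the stand's +x, 95 mm above the bench. The guide is a block 16 mm thick (near face 79 mm from the shaft's axis), 36 mm wide, 120 mm high; the upright slot between its two prongs is 22 mm wide, from 70 mm height to the open top.
- shaft (a joint): Turn of the shaft (rad), counter-clockwise from above positive; 0: the flat faces the key guide. Starts at 0.6 to 1.4, stops at -0.6 and 2.2. Turns with a light drag (0.08 N m) and stays where left. The steel shaft is upright, 22 mm in diameter, from 60 to 140 mm above the bench, with a 2 mm chamfer at the top.
- flat_mid (a point): Middle of the face of the blue-dyed flat milled on the shaft, turning with it: 7 mm from the shaft's axis, 115 mm above the bench; x = outward normal, z up. The flat is 17 mm wide, from 90 mm above the bench to the shaft's top (140 mm); below, the shaft is round. Pads square on flat and round back close to 18 mm; elsewhere to as much as 22 mm.
- collar: Loose dark steel collar, about 0.12 kg, lying flat on the bench. Origin at the centre of its underside, z up; the brass set screw is on its +x side. Outer diameter 42 mm, 20 mm high, bore 27 mm. Two flat wrench lugs for gripping, 18 mm wide, at +y and -y, 46 mm over their faces. Screw head 12 mm thick, out to 32 mm from the axis.
- screw_point (a point): Inner end of the collar's set screw (5 mm thick), inside the bore: 9 mm from the collar's axis along its +x, 10 mm above its underside; axes as collar. The round shaft blocks it, so the collar goes on only with the screw on the flat's side; with the collar centred on the shaft the point is 2 mm off the flat.
- pulley: Bystander: loose turned aluminium pulley with a groove and hub, 46 mm across, 30 mm high. Origin under its centre. Changes places with the collar and bush. Leave it.
- bush: Bystander: loose brass bush, 38 mm across, 26 mm high, 22 mm bore. Origin under its centre. Leave it.
- square: Bystander: loose steel try square lying down, 75 mm dark stock along its +x from the origin, 120 mm blade along +y, 14 mm high. Leave it.
- hex_key: Bystander: loose T-handle hex key with red grip, lying down, 160 mm long, 14 mm high. Leave it.
- oil: Bystander: loose yellow oil bottle, 56 mm across, 150 mm high, origin under its centre. Leave it.
- gauge: Bystander: loose dial gauge on a magnetic base 50 x 60 mm, 160 mm high, 1.2 kg, origin under its base. Leave it.
Mind the look-alikes: they are no part of the job. Several things have the shape of the stand; the one meant has the colours described above. There is more than one size of the collar; the job needs the smaller.

How it is judged:
By the outcome, as a careful person would: the job done as asked, in the order asked, and still so for the second after the job is handed in, while the arm keeps its last pose, push and grip.
It also fails if it takes over 54 s, if anything falls off the work surface, if the arm or the gripper's body presses on something with over 40 N, if the wrist force passes 120 N, or if a joint passes its speed limit or range.

## Working session

There is one attempt and no reset: what is moved stays moved. The work goes in short steps, Python scripts to look and compute and a tool call to move; the robot and the scene stay as the last step left them, time stands still between calls to the robot, and variables do not carry over. Pictures are saved under pics/ and viewed, at most 10 in all, crops included, and the job is handed in when it is done.

Besides the shell and the picture viewer there is one more tool, called as name(argument=value, ...) on one line, values as JSON. send_rows: Moves the arm, as the interface text tells. Its arguments: {"type":"object","properties":{"targets":{"type":"array"},"squeeze":{"type":"number"}},"required":["targets"]}

```bash
ls; mkdir -p pics
cat > h.py <<'E'
import numpy as np, cv2
from rig import ctrl
def save(p,n,box=None,s=1):
    im=p["img"][:,:,::-1]
    if box: im=im[box[1]:box[3],box[0]:box[2]]
    cv2.imwrite("pics/"+n,cv2.resize(np.ascontiguousarray(im),None,fx=s,fy=s,interpolation=cv2.INTER_CUBIC))
def ray(p,uv):
    K,R,t=[np.array(p[k],float) for k in("camera_matrix","R","t")]
    c=-R.T@t.ravel(); d=R.T@np.linalg.solve(K,[uv[0],uv[1],1]); return c,d
def atz(p,uv,z):
    c,d=ray(p,uv); return c+d*(z-c[2])/d[2]
def proj(p,X):
    K,R,t=[np.array(p[k],float) for k in("camera_matrix","R","t")]
    q=K@(R@np.array(X,float)+t.ravel()); return q[:2]/q[2]
E
python3 - <<'E'
from h import *
for n in("top","side"):
    p=ctrl.capture(n); save(p,n+"0.png")
    print(n,ray(p,(320,240)))
    for q in("stand","collar","shaft","pulley","bush","guide_slot","flat_mid","screw_point"):
        for d in ctrl.landmark_of(q,p)[:4]:
            print(q,np.round(d["point"]),round(d["score"],2),np.round(atz(p,d["point"],{"guide_slot":95,"flat_mid":115,"screw_point":10}.get(q,0))))
print(ctrl.sense())
E
```

```text
pics
top (array([ 282.58428859,  -26.13403175, 1517.0968368 ]), array([ 0.17857616,  0.01425532, -0.98382779]))
stand [311. 325.] 0.88 [325.  23.   0.]
stand [265. 231.] 0.56 [585. 149.   0.]
collar [406. 181.] 0.71 [ 724. -248.    0.]
collar [404. 225.] 0.52 [ 597. -237.    0.]Traceback (most recent call last):
  File "<stdin>", line 6, in <module>
ValueError: it knows: bush, collar, flat_mid, gauge, guide_slot, hex_key, oil, pulley, screw_point, square, stand
```

Run:
```python
from h import *
for n in("top","side"):
    p=ctrl.capture(n); save(p,n+"0.png")
    print(n,ray(p,(320,240)))
    for q in("stand","collar","pulley","bush","guide_slot","flat_mid","screw_point","oil","gauge","square","hex_key"):
        for d in ctrl.landmark_of(q,p)[:4]:
            print(q,np.round(d["point"]),round(d["score"],2),np.round(atz(p,d["point"],{"guide_slot":95,"flat_mid":115,"screw_point":10}.get(q,0))))
print(ctrl.sense())
```

```text
top (array([ 282.58428859,  -26.13403175, 1517.0968368 ]), array([ 0.17857616,  0.01425532, -0.98382779]))
stand [266. 232.] 0.97 [584. 146.   0.]
stand [312. 323.] 0.78 [332.  20.   0.]
collar [403. 180.] 0.9 [ 727. -240.    0.]
collar [401. 224.] 0.56 [ 601. -229.    0.]
pulley [450. 260.] 0.66 [ 499. -358.    0.]
pulley [400. 228.] 0.64 [ 588. -226.    0.]
bush [400. 223.] 0.7 [ 604. -227.    0.]
bush [369. 264.] 0.57 [ 490. -137.    0.]
guide_slot [317. 288.] 0.93 [416.   3.  95.]
guide_slot [272. 191.] 0.92 [673. 120.  95.]
flat_mid [260. 219.] 0.59 [594. 147. 115.]
flat_mid [310. 318.] 0.41 [339.  22. 115.]
screw_point [402. 183.] 0.78 [ 716. -234.   10.]
screw_point [405. 221.] 0.67 [ 606. -239.   10.]
oil [460. 188.] 0.59 [ 701. -397.    0.]
gauge [206. 189.] 0.7 [707. 317.   0.]
square [214. 318.] 0.94 [347. 285.   0.]
hex_key [174. 245.] 0.82 [549. 399.   0.]
side (array([ 376.371143  , -750.21462673,  657.68277964]), array([ 0.16605073,  0.78748643, -0.59375418]))
stand [327. 234.] 0.9 [582. 145.   0.]
collar [442. 348.] 0.79 [ 717. -237.    0.]
collar [383. 355.] 0.59 [ 6
[... 685 characters left out ...]
 'joints': array([ 9.78601986e-01,  3.12883028e-01,  1.49773753e+00, -3.10508790e-05,
        1.33103201e+00, -2.23342275e-01]), 'dq': array([ 2.24818060e-05, -4.45010979e-04, -1.00782040e-03, -8.22183371e-04,
       -2.50572417e-03,  1.25480639e-03]), 'tau': array([-7.66697976e-04, -4.12167478e+01, -2.59900832e+01, -2.27976634e-04,
        5.35747240e-04,  9.48617014e-06]), 'eef_pos': array([189.2656323 , 489.67491246, 193.68872047]), 'ee_rot': array([ 1.96361328e-06,  1.83378705e-01,  9.83042344e-01, -3.34843181e-05]), 'force': array([-0.2059523 ,  0.30067458,  0.3058528 ]), 'wrist_torque': array([-0.03778855, -0.01742717,  0.00131546]), 'grip_force': 0.0, 'grip_width': 0.9970574557420275}
```

View pics/top0.png

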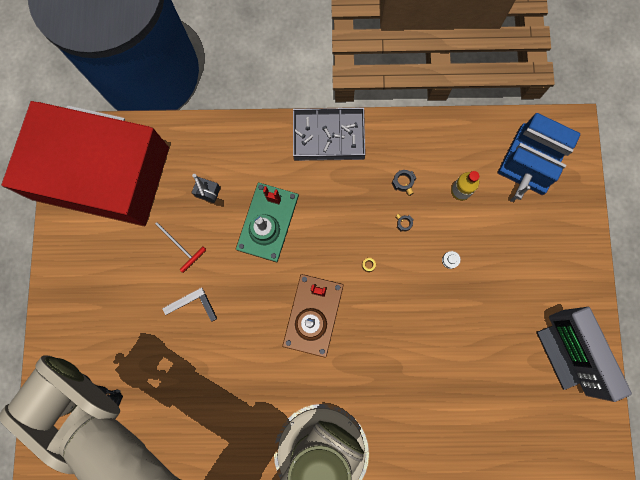

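View pics/side0.png

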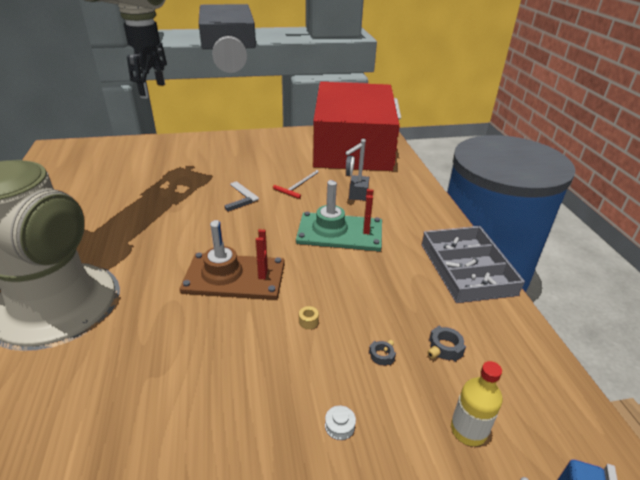

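Top picture: green stand at (266,230), and a brown look-alike stand at (312,322). There is a large collar at (404,181) and a small one at (404,223), with the bush at (369,264) and the pulley at (451,260). I choose the green stand (about 583,146) and the small collar (about 604,-233), and will check both from close up with the wrist camera.

send_rows(targets=[[-1, -0.0488, -0.018, -0.013, 0, 0, 0], [-1, -0.0488, -0.018, -0.013, 0, 0, 0], [-1, -0.0488, -0.018, -0.013, 0, 0, 0], [-1, -0.0488, -0.018, -0.013, 0, 0, 0], [-1, -0.0488, -0.018, -0.013, 0, 0, 0], [-1, -0.0488, -0.018, -0.013, 0, 0, 0], [-1, -0.0488, -0.018, -0.013, 0, 0, 0], [-1, -0.0488, -0.018, -0.013, 0, 0, 0], [-1, -0.0488, -0.018, -0.013, 0, 0, 0], [-1, -0.0488, -0.018, -0.013, 0, 0, 0]])

```text
time_s: 2.6
eef_pos: [580.6, 144.6, 324.2]
ee_rot: [0.0, 0.183, 0.983, 0.0]
force: [-0.6, 0.2, 0.1]
grip_width: 1.0
grip_force: 0.0
```

Run:
```python
from h import *
p=ctrl.capture("wrist"); save(p,"w1.png")
s=ctrl.sense(); print(s["eef_pos"],s["ee_rot"],s["joints"]); print(ray(p,(320,240)))
for q,z in(("stand",0),("guide_slot",95),("flat_mid",115)):
    for d in ctrl.landmark_of(q,p)[:3]: print(q,np.round(d["point"]),round(d["score"],2),atz(p,d["point"],z).round(1))
```

```text
[584.26151488 140.04033399 324.21368885] [ 1.09488198e-03  1.85688873e-01  9.82607761e-01 -6.57446527e-04] [ 0.04133048  0.44799843  0.97433823 -0.00179527  1.71742006 -1.15618369]
(array([515.71740532, 169.59281717, 504.89519694]), array([ 0.25778314, -0.10899187, -0.96013126]))
stand [168.  45.] 0.82 [326.6  21.3  -0. ]
stand [330. 193.] 0.69 [588.8 151.8   0. ]
guide_slot [153. 108.] 0.9 [412.3   3.1  95. ]
guide_slot [480. 105.] 0.65 [542.7 348.7  95. ]
guide_slot [326. 271.] 0.6 [667.5 115.8  95. ]
flat_mid [332. 212.] 0.9 [593.5 150.3 115. ]
flat_mid [126.  18.] 0.82 [332.1  27.3 115. ]
```

View pics/w1.png

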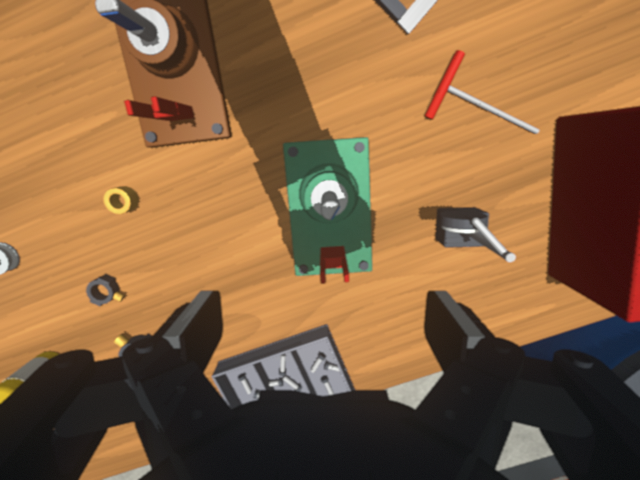

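The view confirms the green stand with its red guide at (332,265) and the shaft at (330,200). The small collar is at (103,290) with its screw at (119,296), and part of the large collar shows below it. Next I measure the stand's pose from its green plate and crop in on the shaft.

```bash
cat >> h.py <<'E'
def standfit(p,roi):
    hsv=cv2.cvtColor(p["img"],cv2.COLOR_RGB2HSV)
    m=cv2.inRange(hsv,(60,60,20),(90,255,255)); k=np.zeros_like(m); k[roi[1]:roi[3],roi[0]:roi[2]]=255; m&=k
    ys,xs=np.nonzero(cv2.morphologyEx(m,cv2.MORPH_OPEN,np.ones((3,3))))
    P=np.array([atz(p,(x,y),16)[:2] for x,y in zip(xs,ys)],np.float32)
    r=cv2.minAreaRect(P); b=cv2.boxPoints(r); return r,b
def report(r,b):
    e=max([b[1]-b[0],b[2]-b[1]],key=np.linalg.norm); e=e/np.linalg.norm(e)
    if e[0]<0:e=-e
    c=np.array(r[0])-25*e
    print("size",np.round(r[1],1),"axis",c.round(1),"yaw",round(float(np.arctan2(e[1],e[0])),3)); return c,e
E
python3 - <<'E'
from h import *
p=ctrl.capture("wrist"); save(p,"w2.png",(270,120,390,300),4.0)
save(p,"w2.png",(280,150,390,240),6)
report(*standfit(p,(270,110,400,300)))
t=ctrl.capture("top"); report(*standfit(t,(220,170,310,270)))
E
```

```text
size [116.5 196.8] axis [585.2 151.1] yaw -0.307
size [ 84.2 206.7] axis [578.6 111.2] yaw -0.11
```

View pics/w2.png

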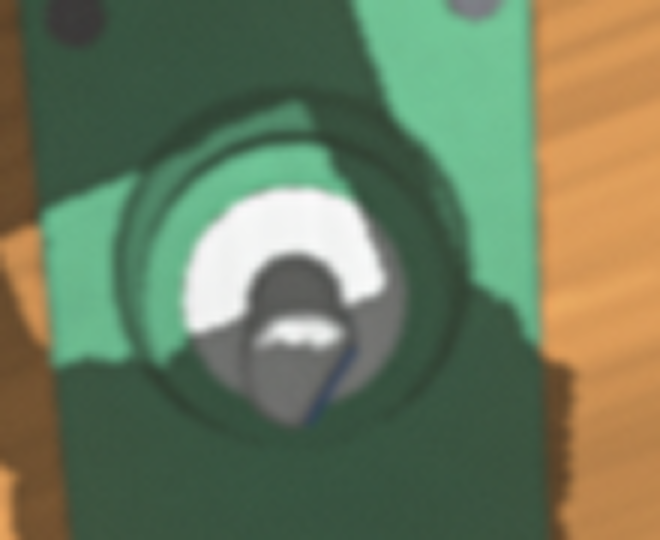

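Run:
```python
from h import *
p=ctrl.capture("wrist")
a,b=[atz(p,(280+u/6,150+v/6),139)[:2] for u,v in((356,345),(308,425))]
e=b-a; n=np.array([-e[1],e[0]])/np.linalg.norm(e)
print(a,b,np.linalg.norm(e),n,np.arctan2(n[1],n[0]))
c=np.array([585.2,151.1]); print("dist",(a-c)@n,(b-c)@n)
g=p["img"]
for yaw in np.arange(.2,1.3,.1):
    n=np.array([np.cos(yaw),np.sin(yaw)]);s=np.array([-n[1],n[0]])
    o=[proj(p,[*(c+7*n+k*8.5*s),z]) for z in(138,90) for k in(-1,1)]
    print(round(yaw,2),[(np.array(q)-[280,150]).__mul__(6).round().tolist() for q in o])
s=ctrl.sense();print(s["eef_pos"],s["joints"])
```

```text
[585.23081863 163.17949595] [596.02890387 149.78643542] 17.203857566178527 [0.77849171 0.62765488] 0.6785371571181422
dist 7.605746690005675 7.605746690005675
0.2 [[275.0, 423.0], [353.0, 374.0], [273.0, 371.0], [343.0, 327.0]]
0.3 [[281.0, 425.0], [354.0, 369.0], [278.0, 373.0], [343.0, 322.0]]
0.4 [[287.0, 426.0], [354.0, 363.0], [283.0, 373.0], [343.0, 317.0]]
0.5 [[293.0, 426.0], [353.0, 357.0], [289.0, 374.0], [343.0, 312.0]]
0.6 [[298.0, 426.0], [352.0, 351.0], [294.0, 374.0], [341.0, 306.0]]
0.7 [[304.0, 425.0], [350.0, 345.0], [299.0, 373.0], [340.0, 301.0]]
0.8 [[310.0, 424.0], [348.0, 340.0], [305.0, 372.0], [338.0, 297.0]]
0.9 [[316.0, 422.0], [345.0, 335.0], [310.0, 370.0], [335.0, 292.0]]
1.0 [[321.0, 419.0], [341.0, 330.0], [314.0, 368.0], [332.0, 288.0]]
1.1 [[327.0, 416.0], [337.0, 325.0], [319.0, 365.0], [328.0, 284.0]]
1.2 [[331.0, 413.0], [333.0, 321.0], [323.0, 362.0], [324.0, 280.0]]
[578.86981461 146.78963161 323.8141114 ] [ 5.22642979e-02  4.39607023e-01  9.87692757e-01  1.68143698e-04
  1.71440451e+00 -1.15096078e+00]
```

The blue edge measures 17.2 mm long and lies 7.6 mm from the axis, which matches the flat. Its yaw is 0.68 in the world and the stand's is -0.307, so the shaft joint is at about 0.99. Next: align and go down around the shaft.

send_rows(targets=[[-1, -0.0043, 0.0063, 0, 0, 0, 0], [-1, 0, 0, 0.03, 0, 0, 0.1733], [-1, 0, 0, 0.03, 0, 0, 0.1733], [-1, 0, 0, 0.03, 0, 0, 0.1733], [-1, 0, 0, 0.023, 0, 0, 0], [-1, 0, 0, 0.023, 0, 0, 0], [-1, 0, 0, 0.023, 0, 0, 0], [-1, 0, 0, 0.023, 0, 0, 0], [-1, 0, 0, 0.023, 0, 0, 0], [-1, 0, 0, 0.023, 0, 0, 0]], squeeze=20)

```text
time_s: 4.2
eef_pos: [585.8, 151.0, 95.0]
ee_rot: [0.0, 0.429, 0.903, 0.0]
force: [-0.0, -0.1, 1.1]
grip_width: 1.003
grip_force: 0.0
```

```bash
cat >> h.py <<'E'
def yawy():
    s=ctrl.sense(); w,x,y,z=s["ee_rot"]
    from scipy.spatial.transform import Rotation as Ro
    M=Ro.from_quat([x,y,z,w]).as_matrix(); return s,M,float(np.arctan2(M[1,1],M[0,1]))
E
python3 - <<'E'
from h import *
p=ctrl.capture("wrist"); save(p,"w3.png",(170,130,490,370),2)
s,M,y=yawy(); print(s["eef_pos"],y,M[:,2],s["force"])
c=np.array([585.2,151.1])
for z in(140,60): print(z,proj(p,[*c,z]))
E
```

```text
[584.25941733 150.88007591  91.81271868] 0.6829653856958342 [-4.88465717e-03 -2.15262433e-04 -9.99988047e-01] [-0.08422082  0.06024196 -4.4902241 ]
140 [323.39875041 304.28319966]
60 [323.27844508 248.77620795]
```

View pics/w3.png

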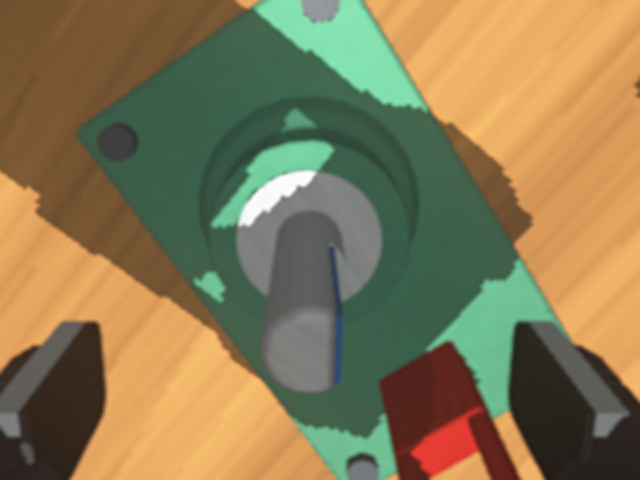

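The shaft stands centred between the pads, with its top at about (324,303) in the full picture. The blue flat is on the right, square to that pad. Close lightly.

send_rows(targets=[[1, 0, 0, 0, 0, 0, 0], [1, 0, 0, 0, 0, 0, 0], [1, 0, 0, 0, 0, 0, 0], [1, 0, 0, 0, 0, 0, 0], [1, 0, 0, 0, 0, 0, 0], [1, 0, 0, 0, 0, 0, 0], [1, 0, 0, 0, 0, 0, 0], [1, 0, 0, 0, 0, 0, 0], [1, 0, 0, 0, 0, 0, 0], [1, 0, 0, 0, 0, 0, 0]], squeeze=25)

```text
time_s: 5.5
eef_pos: [585.5, 149.8, 96.4]
ee_rot: [-0.0, 0.43, 0.903, -0.001]
force: [-3.7, -3.3, 4.4]
grip_width: 0.195
grip_force: 24.4
```

Run:
```python
from h import *
s,M,y=yawy(); print(s["eef_pos"],y,s["force"],s["wrist_torque"],s["grip_width"]*85,s["grip_force"],s["joints"])
```

```text
[585.50500051 149.76078253  96.41814227] 0.6819986111519524 [-3.72782505 -3.31567498  4.38568055] [-0.45321126  0.76725262 -0.02151609] 16.588089861828333 24.384031979134306 [ 5.71670942e-02  5.71390385e-01  1.37238101e+00 -8.69583428e-04
  1.19854692e+00 -6.24515069e-01]
```

send_rows(targets=[[1, 0, 0, 0, 0, 0, 0.141], [1, 0, 0, 0, 0, 0, 0.141], [1, 0, 0, 0, 0, 0, 0.141], [1, 0, 0, 0, 0, 0, 0.141], [1, 0, 0, 0, 0, 0, 0.141], [1, 0, 0, 0, 0, 0, 0.141], [1, 0, 0, 0, 0, 0, 0.141], [1, 0, 0, 0, 0, 0, 0], [1, 0, 0, 0, 0, 0, 0], [1, 0, 0, 0, 0, 0, 0]])

```text
time_s: 6.75
eef_pos: [585.7, 151.5, 96.4]
ee_rot: [-0.001, 0.806, 0.592, 0.001]
force: [-2.4, 4.6, 3.3]
grip_width: 0.193
grip_force: 24.3
```

Run:
```python
from h import *
s,M,y=yawy(); print(s["eef_pos"],y,s["force"],s["wrist_torque"],s["grip_width"]*85,s["grip_force"])
p=ctrl.capture("wrist"); save(p,"w4.png")
report(*standfit(p,(0,0,640,480)))
```

```text
[585.73071511 151.53959659  96.447923  ] -0.30469104545444486 [-2.42076675  4.64686779  3.3056109 ] [ 0.97538627  0.44173757 -0.05918531] 16.37280051394906 24.323086637741653
size [116.8 196.6] axis [586.1 151.7] yaw -0.304
```

View pics/w4.png

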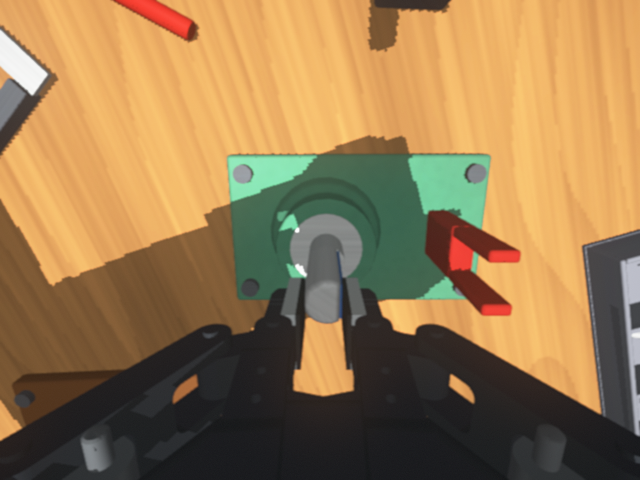

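The flat now faces the red guide: the stand's yaw measures -0.304 and the gripper is at -0.305. Release and lift.

send_rows(targets=[[1, 0, -0.0015, 0, 0, 0, 0], [-1, 0, 0, 0, 0, 0, 0], [-1, 0, 0, 0, 0, 0, 0], [-1, 0, 0, 0, 0, 0, 0], [-1, 0, 0, 0, 0, 0, 0], [-1, 0, 0, -0.02, 0, 0, 0], [-1, 0, 0, -0.045, 0, 0, 0], [-1, 0, 0, -0.045, 0, 0, 0], [-1, 0, 0, -0.045, 0, 0, 0], [-1, 0, 0, -0.04, 0, 0, 0]])

```text
time_s: 8.05
eef_pos: [584.3, 150.6, 292.6]
ee_rot: [0.0, 0.806, 0.592, 0.0]
force: [0.3, 0.5, -0.0]
grip_width: 1.003
grip_force: 0.0
```

Run:
```python
from h import *
s,M,y=yawy(); print(s["eef_pos"],y,s["grip_width"],s["joints"])
p=ctrl.capture("wrist"); save(p,"w5.png",(250,140,410,260),5)
c,e=report(*standfit(p,(0,0,640,480)))
# gradient/blue check of flat
hsv=cv2.cvtColor(p["img"],cv2.COLOR_RGB2HSV); m=cv2.inRange(hsv,(100,80,20),(130,255,255))
q=[int(v) for v in proj(p,[587,151,130])]; m2=m[q[1]-25:q[1]+25,q[0]-25:q[0]+25]; ys,xs=np.nonzero(m2)
P=np.stack([xs+q[0]-25,ys+q[1]-25],1); print(q,len(P))
if len(P)>5:
    l=cv2.fitLine(P.astype(np.float32),cv2.DIST_L2,0,.01,.01).ravel();print(l)
for dy in(-.1,0,.1):
    n=np.array([np.cos(-.304+dy),np.sin(-.304+dy)]);t=np.array([-n[1],n[0]]);b=np.array([586.5,151])
    print(dy,[proj(p,[*(b+7*n+k*8.5*t),z]).round(1).tolist() for z in(138,90) for k in(-1,1)])
# direction to the collar, in tool axes
d=np.array([604,-232,300])-s["eef_pos"]; print("tool delta to collar hover",M.T@d)
```

```text
[584.30767708 150.63123863 292.57124137] -0.3049136247552642 1.0032764042680644 [ 5.83581716e-02  4.54185012e-01  1.04443356e+00 -1.69945790e-05
  1.64207825e+00  3.63270451e-01]
size [117.5 196.4] axis [585.9 151.4] yaw -0.302
[326, 209] 0
-0.1 [[332.2, 219.9], [334.0, 203.4], [331.1, 210.6], [332.6, 195.9]]
0 [[333.0, 219.3], [333.2, 202.6], [331.8, 210.0], [331.9, 195.3]]
0.1 [[333.9, 218.6], [332.3, 202.0], [332.6, 209.4], [331.2, 194.7]]
tool delta to collar hover [-359.06748715  133.66021537   -7.42464237]
```

View pics/w5.png

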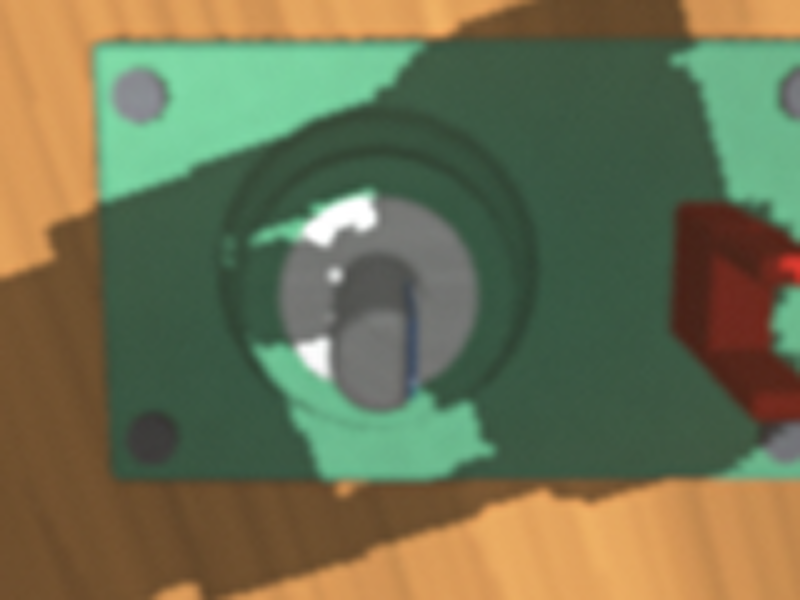

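The flat's blue edge (crop x about 412) runs upright and square to the guide. Now to the collar.

send_rows(targets=[[-1, -0.0359, 0.0134, 0, 0, 0, 0], [-1, -0.0359, 0.0134, 0, 0, 0, 0], [-1, -0.0359, 0.0134, 0, 0, 0, 0], [-1, -0.0359, 0.0134, 0, 0, 0, 0], [-1, -0.0359, 0.0134, 0, 0, 0, 0], [-1, -0.0359, 0.0134, 0, 0, 0, 0], [-1, -0.0359, 0.0134, 0, 0, 0, 0], [-1, -0.0359, 0.0134, 0, 0, 0, 0], [-1, -0.0359, 0.0134, 0, 0, 0, 0], [-1, -0.0359, 0.0134, 0, 0, 0, 0]])

```text
time_s: 9.35
eef_pos: [604.4, -233.3, 290.5]
ee_rot: [-0.0, 0.806, 0.592, -0.0]
force: [0.3, 0.0, -1.0]
grip_width: 0.999
grip_force: 0.0
```

```bash
cat >> h.py <<'E'
def collar(p,guess):
    """dark ring centre (top rim z=20) and screw direction from brass pixels"""
    hsv=cv2.cvtColor(p["img"],cv2.COLOR_RGB2HSV); q=proj(p,[*guess,10]); 
    k=np.zeros(hsv.shape[:2],np.uint8); cv2.circle(k,tuple(int(v) for v in q),int(np.linalg.norm(proj(p,[guess[0]+42,guess[1],10])-q)),255,-1)
    dark=cv2.inRange(hsv,(0,0,0),(179,110,110))&k
    brass=cv2.inRange(hsv,(17,150,120),(30,255,255))&k
    out=[]
    for m,z in((dark,20),(brass,10)):
        n,l,st,_=cv2.connectedComponentsWithStats(m); i=1+np.argmax(st[1:,4]); ys,xs=np.nonzero(l==i)
        P=np.array([atz(p,(x,y),z)[:2] for x,y in zip(xs,ys)],np.float32); out.append(P)
    return out
E
python3 - <<'E'
from h import *
s,M,y=yawy(); print(s["eef_pos"],y,s["joints"])
p=ctrl.capture("wrist"); 
L={}
for q,z in(("collar",0),("screw_point",10)):
    for d in ctrl.landmark_of(q,p)[:3]: print(q,np.round(d["point"]),round(d["score"],2),atz(p,d["point"],z).round(1))
try:
    D,B=collar(p,(604,-232)); r=cv2.minAreaRect(D); print("dark",cv2.minEnclosingCircle(D),r,"brass",len(B),B.mean(0),np.ptp(B,0))
except Exception as ex: print(ex)
q=[int(v) for v in proj(p,[604,-232,10])]; print(q); x,yy=max(q[0]-80,0),max(q[1]-60,0); save(p,"w6.png",(x,yy,x+160,yy+120),5)
E
```

```text
[ 604.36535455 -233.28299276  290.49010111] -0.304957021332676 [-5.48881961e-01  5.73603372e-01  8.65747697e-01  7.32241936e-06
  1.70243372e+00 -2.43923974e-01]
collar [323. 194.] 0.7 [ 601.8 -235.     0. ]
collar [405. 171.] 0.61 [ 718.7 -239.2    0. ]
screw_point [407. 175.] 0.77 [ 718.3 -242.7   10. ]
screw_point [323. 191.] 0.7 [ 604.1 -229.4   10. ]
dark ((600.9146728515625, -235.73776245117188), 23.73749542236328) ((602.5975341796875, -233.96597290039062), (35.04981994628906, 46.10499572753906), 42.36824417114258) brass 43 [ 618.7787  -217.61607] [12.325073 11.404129]
[323, 192]
```

View pics/w6.png

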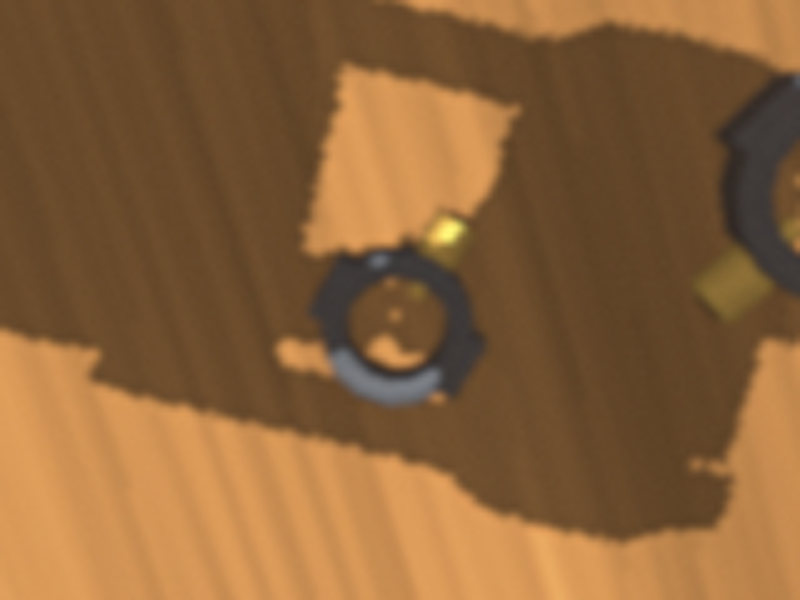

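The crop shows the smaller collar, centred at crop (397,327) with its screw head at (447,235) and lugs at about (330,288) and (468,365). The large collar is to the right.

Run:
```python
from h import *
s,M,y=yawy(); p=ctrl.capture("wrist")
f=lambda u,v,z: atz(p,(243+u/5,132+v/5),z)[:2]
c=f(397,327,20); b=f(443,240,10); l1,l2=f(328,290,20),f(468,365,20)
hsv=cv2.cvtColor(p["img"],cv2.COLOR_RGB2HSV); ys,xs=np.nonzero(cv2.inRange(hsv[130:230,270:360],(0,0,20),(179,90,170)))
w=hsv[170:215,300:345]
from itertools import product
m=cv2.inRange(hsv,(0,0,0),(179,95,200))|cv2.inRange(hsv,(100,0,0),(140,255,255)); 
k=np.zeros_like(m); cv2.circle(k,(322,197),21,255,-1); m&=k
n,l,st,ce=cv2.connectedComponentsWithStats(m); i=1+np.argmax(st[1:,4]); ys,xs=np.nonzero(l==i)
P=np.array([atz(p,(x,yy),20)[:2] for x,yy in zip(xs,ys)],np.float32)
D,B=collar(p,(604,-232))
r=cv2.minAreaRect(P)
print("manual c",c,"screw yaw",np.arctan2(*(b-c)[::-1]),"lug mid",(l1+l2)/2,"lug yaw",np.arctan2(*(l1-l2)[::-1]),np.linalg.norm(l1-l2))
print("seg",r,len(P),cv2.minEnclosingCircle(P)); print("brass",B.mean(0),np.arctan2(*(B.mean(0)-c)[::-1]))
C=cv2.minAreaRect(cv2.convexHull(P))
```

```text
manual c [ 600.70552099 -236.24921894] screw yaw 0.7512076083382189 lug mid [ 601.00630058 -236.54756475] lug yaw 2.3403540095638604 42.37417819756704
seg ((600.6228637695312, -235.40585327148438), (40.14969253540039, 44.499813079833984), 2.667905569076538) 519 ((600.9688720703125, -235.51083374023438), 23.682050704956055)
brass [ 618.97296 -217.41649] 0.8006338377761305
```

send_rows(targets=[[-1, -0.0039, -0.0018, 0.02, 0, 0, 0], [-1, 0, 0, 0.03, 0, 0, 0.165], [-1, 0, 0, 0.03, 0, 0, 0.165], [-1, 0, 0, 0.03, 0, 0, 0.165], [-1, 0, 0, 0.03, 0, 0, 0], [-1, 0, 0, 0.03, 0, 0, 0], [-1, 0, 0, 0.03, 0, 0, 0], [-1, 0, 0, 0.03, 0, 0, 0], [-1, 0, 0, 0.02, 0, 0, 0], [-1, 0, 0, 0, 0, 0, 0]])

```text
time_s: 10.8
eef_pos: [601.1, -233.6, 39.7]
ee_rot: [-0.001, 0.926, 0.377, -0.001]
force: [0.0, -1.2, 0.9]
grip_width: 1.001
grip_force: 0.0
```

Run:
```python
from h import *
s,M,y=yawy(); print(s["eef_pos"],y)
p=ctrl.capture("wrist"); q=[int(v) for v in proj(p,[601,-236,10])]; print(q)
x,yy=q[0]-130,q[1]-100; print(x,yy); save(p,"w7.png",(max(x,0),max(yy,0),x+260,min(yy+200,480)),3)
D,B=collar(p,(601,-236)); print(cv2.minEnclosingCircle(D),B.mean(0))
for n in(0,1): pass
```

```text
[ 601.08423294 -233.63051322   39.68494457] -0.7986451321886925
[327, 252]
197 152
((601.3050537109375, -235.5139617919922), 24.261966705322266) [ 619.78735 -219.0562 ]
```

View pics/w7.png

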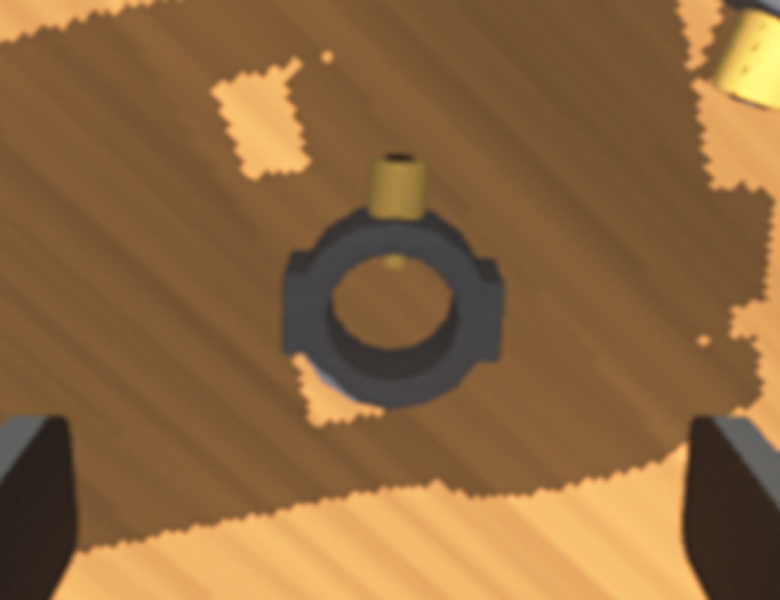

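The collar sits at crop (393,306) with its screw pointing up at (398,187), and the lugs face the pads. The pads' middle is about 2.5 mm to the left. Correct, go down and close.

send_rows(targets=[[-1, -0.002, 0.0027, 0, 0, 0, 0.03], [-1, 0, 0, 0.013, 0, 0, 0], [-1, 0, 0, 0.013, 0, 0, 0], [-1, 0, 0, 0.0125, 0, 0, 0], [-1, 0, 0, 0, 0, 0, 0], [1, 0, 0, 0, 0, 0, 0], [1, 0, 0, 0, 0, 0, 0], [1, 0, 0, 0, 0, 0, 0], [1, 0, 0, 0, 0, 0, 0], [1, 0, 0, 0, 0, 0, 0]], squeeze=45)

```text
time_s: 12.1
eef_pos: [602.0, -238.5, 2.3]
ee_rot: [0.0, 0.932, 0.362, 0.0]
force: [-0.2, 0.3, 0.2]
grip_width: -0.002
grip_force: 0.0
```

Run:
```python
from h import *
s,M,y=yawy(); print(s["eef_pos"],y,s["grip_width"]*85,s["grip_force"],s["force"],s["wrist_torque"])
```

```text
[ 602.04572656 -238.5150893     2.26057121] -0.8298630142864214 -0.14201124418331626 0.0 [-0.20264136  0.34440623  0.20010643] [ 0.01205799 -0.01598689  0.07848965]
```

Run:
```python
from h import *
p=ctrl.capture("wrist"); a=p["img"][130:480,150:500,::-1]
t=ctrl.capture("side"); q=[int(v) for v in proj(t,[602,-238,10])]; print(q)
b=cv2.resize(np.ascontiguousarray(t["img"][q[1]-60:q[1]+40,q[0]-60:q[0]+90,::-1]),None,fx=2.8,fy=2.8,interpolation=cv2.INTER_CUBIC)
c=np.zeros((350,350+b.shape[1],3),np.uint8); c[:,:350]=a; c[:b.shape[0],350:]=b; cv2.imwrite("pics/w8.png",c); print(c.shape)
for P in(p,t):
  for n,z in(("collar",0),("screw_point",10)):
    for d in ctrl.landmark_of(n,P)[:3]: print(n,np.round(d["point"]),round(d["score"],2),atz(P,d["point"],z).round(1))
```

```text
[381, 353]
(350, 770, 3)
collar [319. 264.] 0.77 [ 600.2 -235.8    0. ]
screw_point [316. 255.] 0.89 [ 605.5 -228.7   10. ]
screw_point [488. 120.] 0.89 [ 712.5 -244.1   10. ]
collar [381. 354.] 0.76 [ 604.5 -232.3    0. ]
collar [442. 348.] 0.7 [ 719.6 -235.5    0. ]
collar [300. 180.] 0.7 [557.9 413.3   0. ]
screw_point [386. 348.] 0.85 [ 614.  -226.9   10. ]
screw_point [440. 344.] 0.81 [ 713.9 -233.4   10. ]
```

View pics/w8.png

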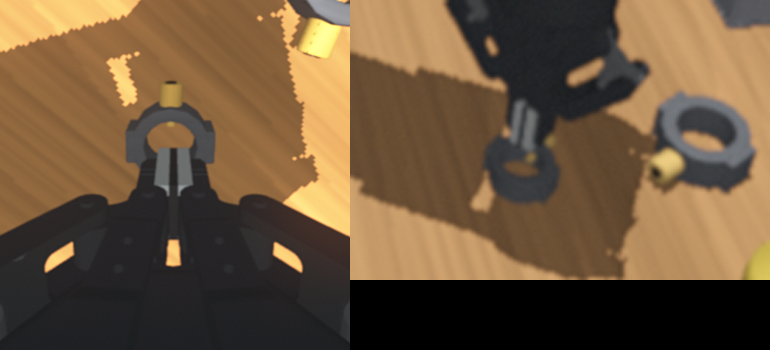

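The last picture shows that the pads passed over the lugs and shut inside the bore. The collar did not move noticeably, and its screw is still straight ahead of the gripper. I'll lift, pre-set the opening just over the lugs' 46 mm so the fingers swing little when they close, and go down again.

send_rows(targets=[[1, 0, 0, -0.008, 0, 0, 0], [1, 0, 0, -0.012, 0, 0, 0], [1, 0, 0, -0.02, 0, 0, 0], [1, 0, 0, -0.02, 0, 0, 0], [-0.4, 0, 0, 0, 0, 0, 0], [-0.4, 0, 0, 0, 0, 0, 0], [-0.4, 0, 0, 0, 0, 0, 0], [-0.4, 0, 0, 0, 0, 0, 0], [-0.4, 0, 0, 0, 0, 0, 0], [-0.4, 0, 0, 0, 0, 0, 0]])

```text
time_s: 13.65
eef_pos: [602.0, -238.5, 62.1]
ee_rot: [-0.0, 0.932, 0.362, -0.0]
force: [-0.3, -0.3, 0.4]
grip_width: 0.702
grip_force: 0.0
```

Run:
```python
from h import *
s,M,y=yawy(); print(s["eef_pos"],y,s["grip_width"]*85)
p=ctrl.capture("wrist"); cv2.imwrite("pics/w9.png",p["img"][:,:,::-1])
hsv=cv2.cvtColor(p["img"],cv2.COLOR_RGB2HSV)
q=proj(p,[601,-236,20]); print("proj",q)
D,B=collar(p,(601,-236)); r=cv2.minAreaRect(D); print("dark circ",cv2.minEnclosingCircle(D),r)
c=np.array(cv2.minEnclosingCircle(D)[0]); b=B.mean(0); print("brass",b,"yaw",np.arctan2(*(b-c)[::-1]))
# lug faces in tool axes
T=(D-s["eef_pos"][:2])@M[:2,:2]; print("tool-axis extents x",T[:,0].min(),T[:,0].max(),"y",T[:,1].min(),T[:,1].max())
Tb=(B-s["eef_pos"][:2])@M[:2,:2]; print("brass y",Tb[:,1].min(),Tb[:,1].max(),"x",Tb[:,0].max())
# pads in image
row=p["img"][300:480:20,:,:].mean(2)
for k,rw in zip(range(300,480,20),row):
    d=rw<70; idx=np.nonzero(~d)[0]; mid=idx[(idx>150)&(idx<500)]; print(k,mid.min() if len(mid) else None,mid.max() if len(mid) else None)
```

```text
[ 602.01720386 -238.50682199   62.11621253] -0.8299097819908535 59.6528093288047
proj [320.86144644 242.76157001]
dark circ ((601.0570068359375, -235.677978515625), 24.16029167175293) ((603.193115234375, -235.35963439941406), (41.42511749267578, 47.59040069580078), 13.370182037353516)
brass [ 619.89386 -219.03699] yaw 0.723583126929197
tool-axis extents x -19.704319120001323 23.040508678548985 y -25.883916159857584 20.29153671093286
brass y -8.032224964687604 3.0841466833645774 x 32.21149008145325
300 151 499
320 151 499
340 153 493
360 243 403
380 243 403
400 250 396
420 155 491
440 151 499
460 151 499
```

send_rows(targets=[[-0.4, 0.0005, -0.001, 0.01, 0, 0, 0], [-0.4, 0, 0, 0.02, 0, 0, 0], [-0.4, 0, 0, 0.015, 0, 0, 0], [-0.4, 0, 0, 0.01, 0, 0, 0], [-0.4, 0, 0, 0.005, 0, 0, 0], [-0.4, 0, 0, 0.003, 0, 0, 0], [-0.4, 0, 0, 0, 0, 0, 0], [-0.4, 0, 0, 0, 0, 0, 0], [-0.4, 0, 0, 0, 0, 0, 0], [-0.4, 0, 0, 0, 0, 0, 0]])

```text
time_s: 14.95
eef_pos: [601.8, -237.5, -0.7]
ee_rot: [0.0, 0.932, 0.362, 0.0]
force: [0.0, -0.4, -0.6]
grip_width: 0.7
grip_force: 0.0
```

send_rows(targets=[[-0.25, 0, 0, 0, 0, 0, 0], [-0.15, 0, 0, 0, 0, 0, 0], [-0.05, 0, 0, 0, 0, 0, 0], [0.1, 0, 0, 0, 0, 0, 0], [0.3, 0, 0, 0, 0, 0, 0], [0.3, 0, 0, 0, 0, 0, 0], [0.3, 0, 0, 0, 0, 0, 0], [0.3, 0, 0, 0, 0, 0, 0], [0.3, 0, 0, 0, 0, 0, 0], [0.3, 0, 0, 0, 0, 0, 0]], squeeze=45)

```text
time_s: 16.2
eef_pos: [601.7, -237.4, -0.8]
ee_rot: [-0.0, 0.932, 0.362, 0.0]
force: [0.1, -0.3, -0.3]
grip_width: 0.349
grip_force: 0.0
```

Run:
```python
from h import *
p=ctrl.capture("wrist"); s,M,y=yawy(); T=s["eef_pos"]
for r in(0,-5,-13,-19,-40):
    print(r,[proj(p,T+M@np.array([x,yy,r])).round(0).tolist() for x,yy in((0,0),(11,0),(-11,0),(0,15))])
for z in(0,20): print("collar c",proj(p,[601,-236.2,z]))
D,B=collar(p,(601,-236)); c,r=cv2.minEnclosingCircle(D); print(c,r,B.mean(0))
g=cv2.cvtColor(p["img"],cv2.COLOR_RGB2GRAY)[215:380:5,255:395:4]
for i,rw in enumerate(g): print(215+5*i,"".join(" .:-=+*#%@"[min(9,v//20)] for v in rw))
```

```text
0 [[325.0, 266.0], [325.0, 247.0], [325.0, 284.0], [351.0, 266.0]]
-5 [[325.0, 269.0], [325.0, 250.0], [325.0, 287.0], [352.0, 269.0]]
-13 [[325.0, 274.0], [325.0, 255.0], [325.0, 294.0], [353.0, 274.0]]
-19 [[325.0, 279.0], [325.0, 259.0], [325.0, 299.0], [354.0, 279.0]]
-40 [[325.0, 297.0], [325.0, 274.0], [325.0, 319.0], [358.0, 297.0]]
collar c [322.34060541 265.80031308]
collar c [322.24430104 279.74868153]
(591.8504028320312, -244.6588592529297) 37.046607971191406 [ 619.59625 -219.24951]
215 ++*@@@@*++++++++---++++++++++++=+++
220 ++++@@@*+++++++*###*++++++++++++=++
225 ++++@@@@+++++++*###*+++++++++++++==
230 ++++@@@@+*+++++*###*+++++++++++++++
235 ++++#@@++++++-=*###*-++++++++++++++
240 +++++++++++=------=-::-++++++++++++
245 ++++++++++----=======-::=++++++++++
250 +++++++++---===-=======-:=+++++++++
255 +++++++--------=**==-----::-+++++++
260 ++++++---=---++++*+++=----::+++++++
265 ++++++------++++++++++=-----=++++++
270 ++++++-----++++++++++++-----=++++++
275 ++++++-----=+++++++++++:----=++++++
280 ++++++++:--:=+++++++++-:--.++++++++
285 +++++++=.--::=+++++++:::--.=+++++++
290 +=::+++:.--:::::---::::---.:+++::=+
295 -::-+++:.---::-:::::::----..+++-:::
300 :::+++=..-----::---:-----=..=+++:::
305 ::-+++:..=--------------==..:+++-::
310 ::++++...=#@=---=-=---=++=..:++++::
315 ::+**=:..=+@@@%=--==+++++=..:=**+::
320 ::::#+:..=+@@@@@*+++++++++..:+#::::
325 ::::++:::++%#*++++++++++++:::++::::
330 :::::::.:+++++++++++++++++:::::::::
335 :::::::::+++++++++++++++++-::::::::
340 ::::::::-+++++++++++++++++=::::::::
345 ::::::::++++++++++++++++++=::::::::
350 ::::::::++++++++%%#%@@*++++::::::::
355 ::::::::++##%@@@@@@@@@@@@@@-:::::::
360 :::::::*@@@@@@@@@@@@@@@@@@@*:::::::
365 :::::-:%@@@@@@@@@@@@@@@@@@@@:-:::::
370 :::::*+@@@@@@@@@@@@@@@@@@@@@+#:::::
375 :::::@@@@@@@@@@@@@@@@@@@@@@@@@:::::
```

Reading that print: the tips sit just above the collar's top, so at this opening they reach about 20 mm less than the TCP value suggests. The collar hasn't moved. I'll reopen and go lower in steps, watching the force.

send_rows(targets=[[0.3, 0, 0, -0.01, 0, 0, 0], [-0.4, 0, 0, 0, 0, 0, 0], [-0.4, 0, 0, 0, 0, 0, 0], [-0.4, 0, 0, 0, 0, 0, 0], [-0.4, 0, 0, 0, 0, 0, 0], [-0.4, 0, 0, 0.01, 0, 0, 0], [-0.4, 0, 0, 0.006, 0, 0, 0], [-0.4, 0, 0, 0.006, 0, 0, 0], [-0.4, 0, 0, 0, 0, 0, 0], [-0.4, 0, 0, 0, 0, 0, 0]])

```text
time_s: 17.5
eef_pos: [601.8, -237.5, -12.7]
ee_rot: [0.0, 0.932, 0.362, 0.0]
force: [0.2, -0.4, -0.2]
grip_width: 0.699
grip_force: 0.0
```

Run:
```python
from h import *
s,M,y=yawy(); T=s["eef_pos"]; print(T,s["force"],s["grip_width"])
t=ctrl.capture("side")
for z in(0,10,20,40): print(z,proj(t,[601,-236,z]).round(1))
n=np.array([M[0,1],M[1,1]])
for k in(-30,30):print(k,[proj(t,[*(T[:2]+k*n),z]).round(1).tolist() for z in(0,20)])
g=cv2.cvtColor(t["img"],cv2.COLOR_RGB2GRAY)[310:372,350:420]
for i,rw in enumerate(g): print(310+i,"".join(" .:-=+*#%@"[min(9,v//20)] for v in rw))
```

```text
[ 601.84096842 -237.51585258  -12.65498835] [ 0.19729458 -0.35314012 -0.1671174 ] 0.6991397241331188
0 [379.8 356.2]
10 [380.4 352.5]
20 [381.  348.7]
40 [382.2 341. ]
-30 [[366.2, 348.6], [367.2, 341.2]]
30 [[395.3, 365.2], [396.7, 357.7]]
310 %#+:..........:-+###+-......................................:::::+####
311 %#+:...........:-+*+-:......................................::---=####
312 %%+:............:--::.....................................:.::---=*###
313 %%+-......................................................:::::---=+*#
314 %%*-:...................:-::..............................::.::----=+*
315 %%#+-:.:...............:=++-..............................:...:------=
316 %%%#*=-=-:............:=*#*=:...............................:::-------
317 ##%##***+=:..........:-*#%#+-:..............................:::-------
318 +*##*####*=:.........:=*#%#*+=-:...........................:----------
319 ==++++*###*-:........:-+#%%%#*+=--:........................:=++=------
320 -=====+***+-:.........:=#%%%%##**+=-:......................-+##+=-----
321 --=========-:.........:=#%%%%%
[... 3090 characters left out ...]
===========--------------
363 =====--=====--=*#%%#+=-------:--:---::-::--=============----=---------
364 =====--=====--+#%%##+=---=-----------------==============----=--------
365 ======-=====--+#%%#*+=--====--------------===============----=--------
366 =====---=====-+#%%#*+=--======--==-=====-================-------------
367 ======--=====-=*##*+=---==================================----=------=
368 -=====--=====-==++==-----=================================-----------=
369 =======--=====--====-----==================================-----------
370 ++====---=====--=====----==================================----=------
371 #*+===---=====--=====-----==================================----------
```

From the side camera, the tips stand about 22 mm above the bench with the TCP at -12.7. Going down 17 mm leaves them about 5 mm above the bench, alongside the lugs.

send_rows(targets=[[-0.4, 0, 0, 0.006, 0, 0, 0], [-0.4, 0, 0, 0.006, 0, 0, 0], [-0.4, 0, 0, 0.005, 0, 0, 0], [-0.4, 0, 0, 0, 0, 0, 0], [-0.2, 0, 0, 0, 0, 0, 0], [-0.1, 0, 0, 0, 0, 0, 0], [0.1, 0, 0, 0, 0, 0, 0], [0.3, 0, 0, 0, 0, 0, 0], [0.3, 0, 0, 0, 0, 0, 0], [0.3, 0, 0, 0, 0, 0, 0]], squeeze=45)

```text
time_s: 18.8
eef_pos: [602.0, -237.6, -29.3]
ee_rot: [0.0, 0.932, 0.362, 0.0]
force: [-1.0, 0.8, 5.6]
grip_width: 0.522
grip_force: 46.6
```

Run:
```python
from h import *
s,M,y=yawy(); print(s["eef_pos"],y,s["force"],s["wrist_torque"],s["grip_width"]*85,s["grip_force"])
```

```text
[ 601.99344864 -237.59622939  -29.28338295] -0.8298818623730968 [-1.03519624  0.78906431  5.56380087] [0.17422063 0.1550809  0.02826653] 44.345561460693276 46.63400888442993
```

Gripped: 46.6 N at the lugs' width. Lift and turn the collar so the screw will face the guide.

send_rows(targets=[[0.3, 0, 0, -0.02, 0, 0, 0], [0.3, 0, 0, -0.04, 0, 0, 0], [0.3, 0, 0, -0.05, 0, 0, 0], [0.3, 0, 0, -0.05, 0, 0, 0], [0.3, 0, 0, -0.03, 0, 0, 0.174], [0.3, 0, 0, 0, 0, 0, 0.174], [0.3, 0, 0, 0, 0, 0, 0.174], [0.3, 0, 0, 0, 0, 0, 0.174], [0.3, 0, 0, 0, 0, 0, 0.174], [0.3, 0, 0, 0, 0, 0, 0.174]])

```text
time_s: 20.05
eef_pos: [601.6, -237.4, 161.1]
ee_rot: [0.0, 0.988, -0.154, 0.0]
force: [0.3, -0.5, -2.3]
grip_width: 0.52
grip_force: 46.4
```

Run:
```python
from h import *
s,M,y=yawy(); print(s["eef_pos"],y,s["force"],s["grip_width"]*85,s["grip_force"],s["joints"])
d=np.array([587.5,150.5,s["eef_pos"][2]])-s["eef_pos"]; print("tool delta to axis",(M.T@d).round(1)); print(M.round(3))
```

```text
[ 601.562852   -237.3855461   161.05229651] -1.8796764675302842 [ 0.33141008 -0.54332437 -2.33313997] 44.230743960929104 46.43343150615692 [-5.56647322e-01  6.09661388e-01  1.13500167e+00 -5.69813141e-05
  1.39659988e+00  1.32303899e+00]
tool delta to axis [-1.313e+02 -3.653e+02 -1.000e-01]
[[ 0.953 -0.304  0.   ]
 [-0.304 -0.953 -0.   ]
 [ 0.     0.    -1.   ]]
```

send_rows(targets=[[0.3, -0.0131, -0.0365, 0, 0, 0, 0], [0.3, -0.0131, -0.0365, 0, 0, 0, 0], [0.3, -0.0131, -0.0365, 0, 0, 0, 0], [0.3, -0.0131, -0.0365, 0, 0, 0, 0], [0.3, -0.0131, -0.0365, 0, 0, 0, 0], [0.3, -0.0131, -0.0365, 0, 0, 0, 0], [0.3, -0.0131, -0.0365, 0, 0, 0, 0], [0.3, -0.0131, -0.0365, 0, 0, 0, 0], [0.3, -0.0131, -0.0365, 0, 0, 0, 0], [0.3, -0.0131, -0.0365, 0, 0, 0, 0]])

```text
time_s: 21.3
eef_pos: [585.4, 151.3, 161.1]
ee_rot: [-0.0, 0.989, -0.151, 0.0]
force: [0.8, -0.0, -1.4]
grip_width: 0.521
grip_force: 46.5
```

Run:
```python
from h import *
import time
for _ in range(6): p=ctrl.capture("wrist")   # let the arm settle
s,M,y=yawy(); T=s["eef_pos"]; print(T,y,s["force"])
zt=T[2]+29.3+20; c0=T[:2]
hsv=cv2.cvtColor(p["img"],cv2.COLOR_RGB2HSV)
for nm,X in(("top",[*c0,zt]),("bot",[*c0,zt-20]),("shafttop",[587.5,150.5,140]),("headend",[*(c0+32*M[:2,0]),zt-10]),("head near",[*(c0+21*M[:2,0]),zt-10])): print(nm,proj(p,X).round(1))
m=cv2.inRange(hsv,(17,130,60),(32,255,255)); k=np.zeros_like(m); q=proj(p,[*(c0+26*M[:2,0]),zt-10]).astype(int); print(q); k[q[1]-40:q[1]+70,q[0]-60:q[0]+60]=255
n,l,st,ce=cv2.connectedComponentsWithStats(m&k); print([ (st[i].tolist(),ce[i].round(1).tolist()) for i in range(1,n) if st[i,4]>15])
g=cv2.cvtColor(p["img"],cv2.COLOR_RGB2GRAY)[190:400:4,245:410:3]
for i,rw in enumerate(g): print(190+4*i,"".join(" .:-=+*#%@"[min(9,v//20)] for v in rw))
```

```text
[585.69464346 149.13006903 160.5512232 ] -1.8747003649061045 [ 1.22368531 -0.99957425 -1.27608881]
top [323.9 304.9]
bot [323.8 285.6]
shafttop [320.7 250.9]
headend [324.  226.2]
head near [323.9 250.6]
[323 239]
[([311, 228, 26, 30, 696], [323.2, 243.2]), ([319, 277, 9, 4, 26], [323.3, 278.1]), ([304, 299, 21, 10, 133], [314.7, 304.6])]
190 @@@%+========--==--==============------===========#@@@@
194 @@@@@========----=================------===========#@@@
198 @@@@@+======----======********======----+==========+@@@
202 @@@@@#======---=====************=====---*#++#=======@@@
206 @@@@@%=====---====+**************+====-++@%%%%+=====*%%
210 @@@@@%=====--====+****************=====*+%%%%%+=====+@@
214 @@@@@%*====--====******+====+******====*+@%%%%+======%@
218 @@@@@@%#+==--===+*****===++===*****===**+@%%%%+======#%
222 @@@@@@%@@@+=-===+*****+******=*****++%@**%%@%#========#
226 @@@@@@%@@@%+-===+****+---::::=+***%%@@%+%#+===========+
230 @@@@@@%@@@@%=====****+=+==--==+*%@@@@@%=+==============
234 @@@@@%%@@@@@*====****==+******+@@@@@@@*================
238 @%%%%%#@@@@@%===+*#@@==+******+@@@@
[... 1720 characters left out ...]
@@%%%%%%%%%%%%%%%%============-..:......
358 ...::.-%@@%%%%%%%%%%%%%%%%%%%%%%%*============.........
362 ....:.+%%%%%%%%%%%%%%%%%%%%%%%%%%%#===========:.:......
366 ....:.#%%%%%%%%%%%%%%%%%%%%%%%%%%%%============........
370 ....:-%%%%%%%%%%%%%%%%%%%%%%%%%%%%%*===========:.......
374 ....:#%%%%%%%%%%%%%%%%%%%%%%%%%%%@@%*===========:......
378 ....:%%%%%%%%%%%%%%%%%%%%%%%@@@@@@@@@===========.......
382 .....#%%%%%%%%%%%%%%%%%@@@@@@@@@@@@@@#=========-.......
386 .....=%%%%%%%%%%%%%@@@@@@@@@@@@@@@@@@@=========-.......
390 .....:==========+#%@@@@@@@@@@@@@@@%#*=:::::::::........
394 ................:...::=*%@@@%*=-:......................
398 ..................:::..:......:........................
```

The print shows the bore centred at about (324,304) against the predicted (323.9,304.9), so the collar is centred on the TCP. The screw head points at the guide. Lower to just above the shaft and let it settle.

send_rows(targets=[[0.3, 0, 0, 0.01, 0, 0, 0], [0.3, 0, 0, 0.015, 0, 0, 0], [0.3, 0, 0, 0.01, 0, 0, 0], [0.3, 0, 0, 0.005, 0, 0, 0], [0.3, 0, 0, 0, 0, 0, 0], [0.3, 0, 0, 0, 0, 0, 0], [0.3, 0, 0, 0, 0, 0, 0], [0.3, 0, 0, 0, 0, 0, 0], [0.3, 0, 0, 0, 0, 0, 0], [0.3, 0, 0, 0, 0, 0, 0]])

```text
time_s: 22.85
eef_pos: [585.7, 150.0, 120.2]
ee_rot: [0.0, 0.989, -0.151, 0.0]
force: [0.4, -0.0, -1.1]
grip_width: 0.526
grip_force: 46.5
```

Run:
```python
from h import *
s,M,y=yawy(); T=s["eef_pos"]; print(T,y,s["force"],s["wrist_torque"],M[:,2])
p=ctrl.capture("wrist")
for nm,X in(("bore top",[*T[:2],T[2]+49.3]),("bore bot",[*T[:2],T[2]+29.3]),("shaft top contact",[587.5,150.5,140]),("vision",[586.1,151.7,140])): print(nm,proj(p,X).round(1))
print("delta tool",(M.T@(np.array([587.4,150.9,T[2]])-T)).round(2))
g=cv2.cvtColor(p["img"],cv2.COLOR_RGB2GRAY)[265:345:2,285:366:2]
for i,rw in enumerate(g): print(265+2*i,"".join(" .:-=+*#%@"[min(9,v//18)] for v in rw))
```

```text
[585.65075963 150.00442362 120.20762436] -1.8739081875474732 [ 0.37663778 -0.01871984 -1.08041495] [0.00308073 0.03192051 0.06888675] [ 3.86489987e-05 -1.97510585e-05 -9.99999999e-01]
bore top [323.1 305.4]
bore bot [323.1 286.1]
shaft top contact [321.1 275.4]
vision [319.7 278.5]
delta tool [ 1.4  -1.38  0.  ]
265 ==-----------===---------------:::::-====
267 =-:--:-----=---------------------::::-===
269 +-::-----=------------------------::::-==
271 -:---------------------------------::::--
273 :------------------------------------::::
275 ---=---------------=------------------:::
277 -------------==+++***+++=-------------:::
279 -----------=+*###*###*###*+=-----------::
281 ----------=*###############*=-----------:
283 ---------+*################*+=----------:
285 --------=+**###############*===----------
287 -------===+*##############*+====---------
289 ------=====+*############*+=====---------
291 ------======+##########**+=======--------
293 ------=======+***#*##***+========--------
295 ------=========++++**++==========::------
297 ------===========================::------
299 
[... 353 characters left out ...]
::::------
315 -----::::::::::::::-:::::::::::::::------
317 -----:::::::::::::::::::::::::::::-------
319 ------:::::-::::::::::::::::::::::-------
321 -------::::-:::::::::::::::::::::--------
323 --------::::--::::::::::::::::::---------
325 ---------::::--:-:::-::::::::::---------=
327 -----------:::----::::::::::::---------=+
329 +-----------::---:-:::::::::-----------++
331 @+------------::::::::::::------------=++
333 @%=----------------::-:--------------=+++
335 @@#---------------------------------=++++
337 @@@#=------------------------------=+++++
339 @@@@@*=--------------------------==++++++
341 @@@@@@@*=-----------------------=++++++++
343 @@@@@@@@%+--------------------=++++++++++
```

Run:
```python
from h import *
from scipy.optimize import least_squares
p=ctrl.capture("wrist"); s,M,y=yawy(); T=s["eef_pos"]
g=cv2.cvtColor(p["img"],cv2.COLOR_RGB2GRAY).astype(float)
R=M[:2,:2]
def circ(o,r,z,a): return np.array([proj(p,[*(T[:2]+R@(np.array(o)+r*np.array([np.cos(t),np.sin(t)]))),z]) for t in a])
def score(o,r,z,a,sgn):
    i=circ(o,r-.6,z,a); e=circ(o,r+.6,z,a)
    f=lambda q: cv2.remap(g.astype(np.float32),q[:,0].astype(np.float32)[None],q[:,1].astype(np.float32)[None],cv2.INTER_LINEAR)[0]
    return float((sgn*(f(i)-f(e))).mean())
gr=[(x,yy) for x in np.arange(-4,4.1,.25) for yy in np.arange(-3,3.1,.25)]
def best(n,r,z,a,sgn):
    b=sorted(((score(o,r,z,a,sgn),o) for o in gr),reverse=True)[:3]; print(n,[(round(v,1),o) for v,o in b])
back=np.linspace(np.pi-1.2,np.pi+1.2,40)
best("shaft face r9",9,140,back,1); best("shaft r11 z138",11,138,back,1)
best("bore top",13.5,T[2]+49.3,np.linspace(0,2*np.pi,80),-1)
best("bore top, abs back",13.5,T[2]+49.3,back,-1)
best("collar outer",21,T[2]+49.3,np.linspace(-.5,.5,30),1); best("outer2",21,T[2]+49.3,np.linspace(-.5,.5,30),-1)
for r in range(293,301): print(r,g[r,310:336:3].astype(int))
```

```text
shaft face r9 [(28.1, (np.float64(-0.5), np.float64(-0.5))), (27.7, (np.float64(-0.5), np.float64(-0.75))), (27.6, (np.float64(-0.5), np.float64(-0.25)))]
shaft r11 z138 [(26.5, (np.float64(0.75), np.float64(-0.75))), (26.4, (np.float64(1.0), np.float64(-0.75))), (26.4, (np.float64(0.75), np.float64(-0.5)))]
bore top [(3.7, (np.float64(1.5), np.float64(0.0))), (3.6, (np.float64(1.75), np.float64(0.0))), (3.5, (np.float64(1.5), np.float64(-0.25)))]
bore top, abs back [(11.9, (np.float64(-0.75), np.float64(0.0))), (11.8, (np.float64(-0.5), np.float64(0.0))), (11.7, (np.float64(-0.75), np.float64(-0.25)))]
collar outer [(14.1, (np.float64(-1.25), np.float64(0.0))), (14.0, (np.float64(-1.25), np.float64(0.25))), (14.0, (np.float64(-1.25), np.float64(-0.25)))]
outer2 [(40.5, (np.float64(4.0), np.float64(0.0))), (40.0, (np.float64(4.0), np.float64(0.25))), (39.6, (np.float64(4.0), np.float64(-0.25)))]
293 [ 94 112 123 126 124 127 121 109  87]
294 [ 86  96 109 116 120 122 109  94  84]
295 [ 85  86  94 102 110 107  94  86  84]
296 [84 84 86 90 95 91 85 84 83]
297 [85 84 84 85 87 84 84 84 83]
298 [84 83 83 83 85 83 84 84 83]
299 [82 82 81 82 81 82 81 82 81]
300 [83 83 83 82 81 82 83 84 83]
```

The shaft shows within about 1 mm of the bore's centre (tool x about 0 to +1.3, y about -0.5). Nudge over and lower gently over the tip.

send_rows(targets=[[0.3, 0.0007, -0.0005, 0, 0, 0, 0], [0.3, 0, 0, 0.003, 0, 0, 0], [0.3, 0, 0, 0.003, 0, 0, 0], [0.3, 0, 0, 0.003, 0, 0, 0], [0.3, 0, 0, 0.003, 0, 0, 0], [0.3, 0, 0, 0.002, 0, 0, 0], [0.3, 0, 0, 0.002, 0, 0, 0], [0.3, 0, 0, 0, 0, 0, 0], [0.3, 0, 0, 0, 0, 0, 0], [0.3, 0, 0, 0, 0, 0, 0]])

```text
time_s: 24.2
eef_pos: [586.5, 150.3, 104.3]
ee_rot: [-0.0, 0.989, -0.151, 0.0]
force: [-0.2, 0.3, -2.1]
grip_width: 0.52
grip_force: 46.5
```

send_rows(targets=[[0.3, 0, 0, 0.002, 0, 0, 0], [0.3, 0, 0, 0.002, 0, 0, 0], [0.3, 0, 0, 0.002, 0, 0, 0], [0.3, 0, 0, 0.002, 0, 0, 0], [0.3, 0, 0, 0.002, 0, 0, 0], [0.3, 0, 0, 0, 0, 0, 0], [0.3, 0, 0, 0, 0, 0, 0], [0.3, 0, 0, 0, 0, 0, 0], [0.3, 0, 0, 0, 0, 0, 0], [0.3, 0, 0, 0, 0, 0, 0]])

```text
time_s: 25.45
eef_pos: [586.5, 150.3, 94.2]
ee_rot: [-0.0, 0.989, -0.151, 0.0]
force: [-0.7, -0.8, -2.2]
grip_width: 0.521
grip_force: 46.5
```

Run:
```python
from h import *
s,M,y=yawy(); T=s["eef_pos"]; print(T,y,s["force"],s["wrist_torque"],s["grip_width"]*85)
```

```text
[586.48706038 150.28061353  94.23186747] -1.8738995228291677 [-0.70146919 -0.82702461 -2.17113218] [-0.02005038  0.04764241  0.02916508] 44.318564302131776
```

send_rows(targets=[[0.3, 0, 0, 0.0025, 0, 0, 0], [0.3, 0, 0, 0.0025, 0, 0, 0], [0.3, 0, 0, 0.0025, 0, 0, 0], [0.3, 0, 0, 0.0025, 0, 0, 0], [0.3, 0, 0, 0.0025, 0, 0, 0], [0.3, 0, 0, 0.0025, 0, 0, 0], [0.3, 0, 0, 0.002, 0, 0, 0], [0.3, 0, 0, 0.0015, 0, 0, 0], [0.3, 0, 0, 0, 0, 0, 0], [0.3, 0, 0, 0, 0, 0, 0]])

```text
time_s: 26.7
eef_pos: [586.5, 150.3, 75.8]
ee_rot: [-0.0, 0.989, -0.151, 0.0]
force: [0.9, -0.1, -1.2]
grip_width: 0.521
grip_force: 46.5
```

Run:
```python
from h import *
s,M,y=yawy(); T=s["eef_pos"]; print(T,y,s["force"],M.T@s["force"],s["wrist_torque"],s["grip_width"]*85)
```

```text
[586.4992304  150.28322997  75.76330487] -1.8738946377962613 [ 0.89994036 -0.14535478 -1.21083336] [ 0.90216497 -0.12984546  1.21094039] [-0.02739122 -0.00372882 -0.00301413] 44.32729911776609
```

send_rows(targets=[[0.3, -0.0005, 0, 0, 0, 0, 0], [0.3, -0.0005, 0, 0, 0, 0, 0], [0.3, -0.0005, 0, 0, 0, 0, 0], [0.3, 0, 0, 0, 0, 0, 0], [0.3, 0, 0, 0, 0, 0, 0], [0.3, 0, 0, 0, 0, 0, 0], [0.3, 0, 0, 0, 0, 0, 0], [0.3, 0, 0, 0, 0, 0, 0], [0.3, 0, 0, 0, 0, 0, 0], [0.3, 0, 0, 0, 0, 0, 0]])

```text
time_s: 27.95
eef_pos: [585.0, 150.7, 75.7]
ee_rot: [0.0, 0.989, -0.151, 0.0]
force: [-0.7, -0.7, -1.7]
grip_width: 0.522
grip_force: 46.5
```

```bash
cat > st.py <<'E'
from h import *
s,M,y=yawy(); print(s["time_s"],s["eef_pos"],y,"tool force",(M.T@s["force"]).round(2),s["wrist_torque"].round(3),s["grip_width"]*85,s["grip_force"])
E
python3 st.py
```

```text
27.95 [585.03429576 150.74001299  75.68923385] -1.873923196776225 tool force [-0.49  0.85  1.74] [-0.004 -0.057  0.02 ] 44.335295710955464 46.487837433815
```

send_rows(targets=[[0.3, -0.0004, 0, 0, 0, 0, 0], [0.3, -0.0004, 0, 0, 0, 0, 0], [0.3, 0, 0, 0, 0, 0, 0], [0.3, 0, 0, 0, 0, 0, 0], [0.3, 0, 0, 0, 0, 0, 0], [0.3, 0, 0, 0, 0, 0, 0], [0.3, 0, 0, 0, 0, 0, 0], [0.3, 0, 0, 0, 0, 0, 0], [0.3, 0, 0, 0, 0, 0, 0], [0.3, 0, 0, 0, 0, 0, 0]])

```text
time_s: 29.2
eef_pos: [584.4, 150.9, 75.7]
ee_rot: [0.0, 0.989, -0.151, 0.0]
force: [4.5, -1.8, -3.2]
grip_width: 0.518
grip_force: 46.4
```

```bash
python3 st.py
```

```text
29.2 [584.41385861 150.93758568  75.72736565] -1.8738830810663 tool force [4.87 0.37 3.25] [-0.204 -0.843  0.02 ] 44.065390317945216 46.38027369976044
```

The screw presses on the flat with about 5 N. One quick cross-check, then hand in.

```bash
python3 - <<'E'
from h import *
s,M,y=yawy(); T=s["eef_pos"]
for n in("side","wrist"):
    p=ctrl.capture(n); 
    for q,X in(("collar",[*T[:2],105]),("screw_point",[*(T[:2]+9*M[:2,0]),115])):
        print(n,q,"expected",proj(p,X).round(1),[(np.round(d["point"],1).tolist(),round(d["score"],2)) for d in ctrl.landmark_of(q,p)[:2]])
report(*standfit(p,(0,0,640,480)))
E
python3 st.py
```

```text
side collar expected [329.3 194.7] [([441.8, 347.6], 0.68), ([329.8, 191.5], 0.43)]
side screw_point expected [333.4 191.2] [([439.5, 345.7], 0.85), ([332.7, 189.0], 0.59)]
wrist collar expected [323.1 286.1] [([323.5, 287.8], 0.9)]
wrist screw_point expected [323.1 276.7] [([320.7, 278.7], 0.71)]
size [117.3 173.3] axis [597.7 147.2] yaw -0.303
29.5 [584.43774108 150.90881469  75.76188037] -1.8739199018703143 tool force [ 5.75 -0.44  2.89] [-0.289 -0.83   0.01 ] 44.64015146239646 46.378623247146606
```

```bash
python3 -c "
from rig import ctrl; print(ctrl.finish_job())"
```

```text
the job is handed in; nothing more can be done
None
```

The job is handed in at about 29.5 s, with no verdict returned: the flat faces the guide slot, and the small collar is held level with its screw at about 115 mm, half-way up the flat, pressing on it with about 5 N.

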